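# Gather shaft collars in the pick-out corner of a parts tote

## Robot

A 6-joint arm with a two-finger parallel gripper is mounted at the origin on the work surface. World frame = base frame: x ahead of the robot, y to its left, z up, the work surface at z = 0. Lengths are in m, angles in rad, forces in N, time in s.
With the tool pointing down it reaches from about 0.35 to 0.775 m from the base axis. Payload 7.3 kg.
Tool frame: the origin (TCP) lies at the very end of the fingers, on their centre line; the grasp point (between the pads) lies grip_point_offset behind it (grip_point_offset is the distance from the TCP to the grasp point, in m); z points along the fingers, y is the direction in which the jaws open and shut (so a half turn about z gives the same grasp; the last joint's range is limited). The gripper opens to 92 mm and grips with 3 to 60 N. Pads are 19 mm wide; open, the fingers measure 130 mm over their backs; the gripper's body (75 mm by 190 mm) begins 47 mm behind the grasp point.
Start: joints at [-1.349, 0.342, 1.524, -0, 1.275, -0.146], TCP at [0.189, -0.49, 0.227] pointing down, gripper open.
Joint ranges: [-2.53, 2.53], [-0.77, 2.02], [0.04, 2.7], [-1, 4.14], [0.28, 2.66], [-3.11, 3.11]. Speed limits (rad/s): [2.57, 2.57, 3.14, 3.14, 3.14, 3.14].

## Interface

Orientations are given as [roll, pitch, yaw] about the fixed x, y, z axes, in that order (R = Rz(yaw) Ry(pitch) Rx(roll)).
In Python, from cell import * gives the robot as it stands.
- The arm moves only by the shell command python3 -m inch 'ROWS' [OPENING] [FORCE]. ROWS is JSON, a list that holds one entry, the list of rows, each a list of 4 numbers: the shift along the tool's x, y, z in mm, then the turn about the tool's z in rad. In form: [[[x, y, z, roll], ...]]. A call has 1 to 10 rows; each row shifts and turns the commanded pose from where the row before left it, along the tool's axes as they then stand; what a row does not reach is not made up. A row lasts 1/8 s, in which the tool goes at most 62.5 mm and 10.7 degrees, less where a joint would pass 70% of its speed; a pose out of reach is approached as far as the arm can. A call with a gripper value outside its range is refused whole. OPENING is the closure, from -1 (fully open) to 1 (shut), set as the call begins (- or left out, the last holds). The fingers move at their own pace and stop on an object; FORCE is the grip in N (left out, the last holds). Time passes only in rows, so rows that do not move let the fingers close. It gives the time, the measured TCP pose, the force and the opening at its end, in the units of the state.
- observe(): the state, without advancing time (a new reading comes with each control period).
- read_camera(name): name is "scene" or "side" or "wrist"; returns a dict with "img" (400x640x3 uint8, blue, green, red), "fx", "fy", "cx", "cy" (pixels), "eye" and "rotation" of the camera in the world; the wrist camera has in their place "T_tool_cam" (4x4, takes a point from camera to tool coordinates, whose origin is the TCP and whose axes are the flange's). Camera axes: x right, y down, z forward; pixel columns grow to the right and rows downward; lengths in m; the calibration is good to about 2 mm. A picture is of the moment at which its call begins: read the wrist's pose just before it. There is no depth.
- hand_in(): hands the job in, once; it reports no verdict.
Trained networks look in the newest picture that a camera, given by its name, has taken for a name from the list of things; names that differ only in an ending like _2 or _b are one class to them, and where a whole thing is asked for, a point or a joint stands for the part that bears it (a point fixed in the world has none). Each returns a list of dicts, best first, with "conf" (0 to 1); they miss things now and then, are a little off and sometimes report something else, mostly with a low value. They report only what shows in the picture. A call takes as long as a camera call.
- boxes_of(camera, label): "at" ([row, column] in pixels, amid what is visible of it).
- place_of(camera, label): "at" ([row, column] in pixels: a listed point, or the origin of a listed thing).
The state is a dict: "time": time; "qpos": joint angles; "qvel": joint speeds; "joint_efforts": joint torques, N m; "tool_pos": TCP position; "tool_rot": TCP orientation; "contact_force": force on the tool from outside, world axes, zero at the start; "torque": the same for the moment, N m; "opening": finger opening in m.
Only numpy, scipy, OpenCV 4.12 (cv2) and the standard library are available. Lean on these libraries where they do the work, as an engineer would, in place of code of your own. Each camera call takes 0.05 s, during which the arm holds its last target. There are 200 camera calls.

## Task

Put the stray shaft collar that lies on the bench into the parts tote with the other three. Then lift the tote by its strap handle, well clear of the bench, and tilt it down towards its low-walled corner until all four collars have slid together into that corner. Finish still holding the tote up and tilted like that, with everything at rest, and leave the other things on the bench where they are.

Things in the scene. Friction and masses are not known exactly. Their poses are not given: they have to be found in the camera images.
- tote: loose grey plastic tote, open on top, on the bench: outside 230 (its x) x 170 (y) x 55 high, walls and floor 5 thick, 0.3 to 0.5 kg. At one corner (-x, -y), the pick-out corner, the walls are only 30 high along 65 of each. A strap handle bridges its middle across y (at x = 0), leaving an opening of 103 (x) x 160 on either side. Origin: centre of the underside, z up
- tote_handle (a point): middle of the aluminium handle crossbar, 107 above the tote's underside: bar 178 long (tote's y), 14 wide (x), 24 tall, spanning 95 to 119 above the bench, on an upright strap (24 x 4) outside each long wall; grip it across its 14 mm width. Axes as the tote's
- tote_corner (a point): pick-out corner: where the inner floor meets both inner wall faces, at -110, -80, 5 in the tote's frame. Collars slip easily on the plastic: on open floor at slopes of 10 to 14 degrees, into the corner along a wall at a tilt of 17 to 25 degrees; a tilt of 30 degrees straight towards the corner is plenty
- stray: the stray shaft collar, a plain steel ring lying flat on the bench beside the tote: 22 outside diameter, 10 bore (modelled as solid, nothing enters it), 14 high, 32 g; origin: centre of its underside
- collar_1: shaft collar lying loose in the tote, the same as the stray one (22 diameter, 14 high, 32 g), at first in the +x half of the tote; origin: centre of its underside
- collar_2: shaft collar lying loose in the tote, the same as the stray one (22 diameter, 14 high, 32 g), at first in the +x half of the tote; origin: centre of its underside
- collar_3: shaft collar lying loose in the tote, the same as the stray one (22 diameter, 14 high, 32 g), at first in the +x half of the tote; origin: centre of its underside
- bush: loose steel flanged bush standing on the bench, not part of the job: flange 44 diameter, 5 thick, above it a 24 diameter sleeve, 30 high in all; origin: centre of its underside
- clip: loose dark steel U-shaped clip on the bench, not part of the job: 40 x 34 x 30 high, open upwards; origin: centre of its underside
- wrench: wrench lying flat near the far edge of the bench, 180 long along its x, not part of the job; origin: middle of its underside
- driver: screwdriver lying on the bench at the far left, about 200 long along its x, not part of the job; origin: about its middle, on the underside
- tin: closed grease tin standing on the bench at the far right, 60 diameter, 55 high, not part of the job; origin: centre of its underside

How it is judged:
By the outcome, as a careful person would: the job done as asked, in the order asked, and still so for the second after the job is handed in, while the arm keeps its last pose, push and grip.
It also fails if it takes over 54 s, if anything falls off the work surface, if the arm or the gripper's body presses on something with over 40 N, if the wrist force passes 120 N, or if a joint passes its speed limit or range.

## Working session

There is one attempt and no reset: what is moved stays moved. The work goes in short steps, Python scripts to look and compute and a shell command to move; the robot and the scene stay as the last step left them, time stands still between calls to the robot, and variables do not carry over. Pictures are saved under pics/ and viewed, about 8 in all and at most 12, crops included, and the job is handed in when it is done.

```bash
mkdir -p pics; ls; cat > h.py <<'E'
from cell import *
import numpy as np, cv2
from scipy.spatial.transform import Rotation as R
def cam(name):
    s=observe(); c=read_camera(name)
    if name=="wrist":
        T=np.array(c["T_tool_cam"]); Rt=R.from_euler('xyz',s["tool_rot"]).as_matrix()
        c["rotation"]=Rt@T[:3,:3]; c["eye"]=Rt@T[:3,3]+np.array(s["tool_pos"])
    c["rotation"]=np.array(c["rotation"]); c["eye"]=np.array(c["eye"])
    return c
def onplane(c,rc,z):
    d=c["rotation"]@np.array([(rc[1]-c["cx"])/c["fx"],(rc[0]-c["cy"])/c["fy"],1])
    return c["eye"]+d*(z-c["eye"][2])/d[2]
def proj(c,p):
    q=c["rotation"].T@(np.array(p)-c["eye"]); return [c["fy"]*q[1]/q[2]+c["cy"],c["fx"]*q[0]/q[2]+c["cx"]]
E
python3 - <<'E'
from h import *
try: print(grip_point_offset)
except Exception as e: print(e)
s=observe(); print(s)
ims=[]
for n in ["scene","side"]:
    c=cam(n); ims.append(c["img"]); print(n,c["eye"].round(3),c["rotation"].round(2).tolist())
    cv2.imwrite(f"pics/{n}0.png",c["img"])
    for l,z in [("stray",0),("collar_1",.005),("tote",0),("tote_handle",.107),("tote_corner",.005),("bush",0),("clip",0)]:
        for d in place_of(n,l)[:4]: print(n,l,round(d["conf"],2),np.round(d["at"]),onplane(c,d["at"],z).round(3))
E
```

```text
pics
0.0188
{'time': 0.0, 'qpos': array([-1.34900341e+00,  3.42731650e-01,  1.52499206e+00, -6.70145143e-08,
        1.27536636e+00, -1.46027015e-01]), 'qvel': array([ 1.47540218e-04, -1.40366334e-03,  7.83224100e-04,  6.90579345e-04,
        3.06764107e-05,  1.04365664e-03]), 'joint_efforts': array([-2.10969010e-04, -4.31245708e+01, -2.44217259e+01,  7.17471843e-02,
        5.61016321e-02, -1.38924315e-04]), 'tool_pos': array([ 0.18870233, -0.48950139,  0.22604902]), 'tool_rot': array([-3.14011117e+00, -2.17823306e-04,  3.67819792e-01]), 'contact_force': array([ 0.12385593,  0.95217372, -0.16062829]), 'torque': array([-0.01128937, -0.00700829, -0.01316553]), 'opening': 0.09189856489225048}
scene [ 0.938 -0.556  0.938] [-2.49, -0.0, 0.57]Traceback (most recent call last):
  File "<stdin>", line 10, in <module>
  File "h.py", line 13, in onplane
    return c["eye"]+d*(z-c["eye"][2])/d[2]
                                      ~^^^
IndexError: invalid index to scalar variable.
```

View pics/scene0.png

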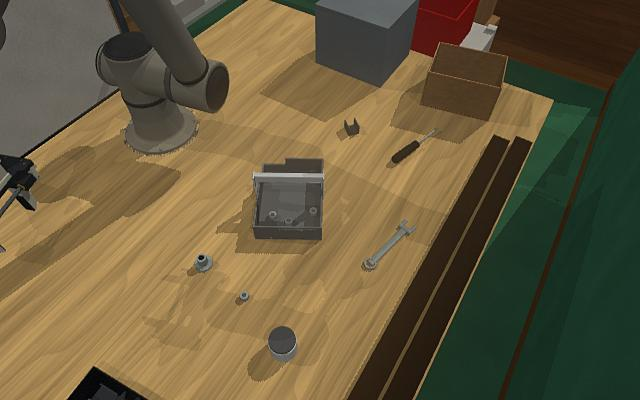

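The scene picture shows the tote at about (200,288), with its handle at row 177. The collars are in the near half, and the low corner is on the far side at about (168,270). The stray is at (296,244), the bush at (262,203), the tin at (343,282) and the clip at (128,351). The camera rotation is given as Euler angles, so I'll fix the helper.

```bash
sed -i 's/c\["rotation"\]=np.array(c\["rotation"\]);/r=np.array(c["rotation"]); c["rotation"]=R.from_euler("xyz",r).as_matrix() if r.ndim==1 else r;/' h.py
python3 - <<'E'
from h import *
for n in ["scene","side","wrist"]:
    c=cam(n); print(n,c["eye"].round(3))
    cv2.imwrite(f"pics/{n}0.png",c["img"])
    for l,z in [("stray",0),("collar_1",.005),("tote",0),("tote_handle",.107),("tote_corner",.005),("bush",0),("clip",0),("tin",0)]:
        for d in place_of(n,l)[:4]:
            if d["conf"]>.25: print(n,l,round(d["conf"],2),np.round(d["at"]),onplane(c,d["at"],z).round(3))
E
```

```text
scene [ 0.938 -0.556  0.938]
scene stray 0.38 [297. 246.] [ 0.572 -0.298  0.   ]
scene collar_1 0.61 [220. 288.] [ 0.533 -0.071  0.005]
scene collar_1 0.46 [215. 271.] [ 0.486 -0.083  0.005]
scene collar_1 0.37 [213. 312.] [ 0.575 -0.019  0.005]
scene tote 0.85 [203. 294.] [ 0.513 -0.014  0.   ]
scene tote 0.56 [216. 272.] [ 0.487 -0.08   0.   ]
scene tote_handle 0.79 [176. 288.] [ 0.502 -0.016  0.107]
scene tote_corner 0.87 [171. 266.] [0.383 0.033 0.005]
scene bush 0.73 [263. 204.] [ 0.429 -0.283  0.   ]
scene clip 0.5 [131. 351.] [0.505 0.307 0.   ]
scene tin 0.84 [347. 283.] [ 0.712 -0.346  0.   ]
side [0.353 0.733 0.675]
side stray 0.41 [173. 367.] [ 0.561 -0.297  0.   ]
side collar_1 0.57 [216. 354.] [ 0.543 -0.083  0.005]
side collar_1 0.44 [221. 374.] [ 0.49  -0.078  0.005]
side collar_1 0.4 [231. 338.] [ 0.564 -0.013  0.005]
side tote 0.58 [236. 366.] [ 0.497 -0.02   0.   ]
side tote_handle 0.83 [202. 369.] [ 0.494 -0.017  0.107]
side tote_corner 0.88 [257. 412.] [0.378 0.022 0.005]
side bush 0.59 [182. 410.] [ 0.431 -0.287  0.   ]
side clip 0.79 [349. 321.] [0.5   0.308 0.   ]
side tin 0.61 [156. 327.] [ 0.703 -0.351  0.   ]
wrist [ 0.256 -0.465  0.385]
```

View pics/side0.png

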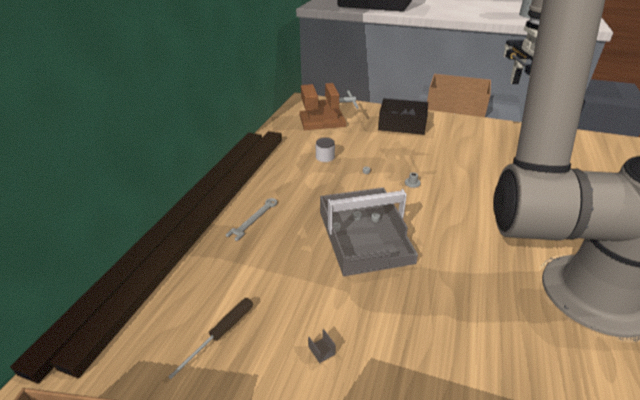

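The side picture shows the handle bar at (202,369). The low corner faces the base at about (257,412), the stray is at (170,367) and the bush at (181,412).

Rows can't pitch the tool directly. So I'll check in free air, on the way to the stray, how the arm behaves at the edge of its reach.

```bash
python3 -m inch '[[[49,3,-12,0],[49,3,-12,0],[49,3,-12,0],[49,3,-12,0],[49,3,-12,0],[49,3,-12,0],[49,3,-12,0],[49,3,-12,0],[49,3,-12,0],[49,3,-12,0]]]' -1
python3 -m inch '[[[26,30,0,0],[26,30,0,0],[26,30,0,0],[26,30,0,0],[26,30,0,0],[26,30,0,0]]]'
python3 -c "
from h import *
print(observe()['qpos'].round(3))"
```

```text
time: 2.7
tool_pos: [0.658, -0.3409, 0.3474]
tool_rot: [3.141, -0.0, 0.368]
contact_force: [1.5, -1.4, 0.5]
opening: 0.0916
time: 3.45
tool_pos: [0.7441, -0.3896, 0.2883]
tool_rot: [3.055, -0.076, 0.371]
contact_force: [-0.5, 0.4, 0.7]
opening: 0.0918
[-0.578  1.057  0.037  0.012  1.932  0.63 ]
```

```bash
python3 -m inch '[[[26,30,0,0],[26,30,0,0],[26,30,0,0],[26,30,0,0]]]'
python3 -c "
from h import *
print(observe()['qpos'].round(3))"
```

```text
time: 3.95
tool_pos: [0.784, -0.4116, 0.2626]
tool_rot: [2.978, -0.142, 0.379]
contact_force: [0.5, 0.4, -0.2]
opening: 0.0918
[-0.577  1.096  0.037  0.021  1.793  0.633]
```

Pushing past the reach limit tilts the tool, and the tilt builds up row by row. Next I'll see whether it stays when the arm moves back inside its reach.

```bash
python3 -m inch '[[[-26,-30,0,0],[-26,-30,0,0],[-26,-30,0,0],[-26,-30,0,0]]]'
python3 -c "
from h import *
print(observe()['qpos'].round(3))"
```

```text
time: 4.45
tool_pos: [0.6683, -0.3505, 0.2361]
tool_rot: [2.978, -0.142, 0.379]
contact_force: [0.8, -0.2, 0.3]
opening: 0.0919
[-0.595  0.653  1.001  0.025  1.272  0.603]
```

The tilt stays. It's about 12° now, so I'll go to the inner reach limit to bring the tool upright again.

```bash
python3 -m inch '[[[-33,-37,-14,0],[-33,-37,-14,0],[-33,-37,-14,0],[-33,-37,-14,0],[-33,-37,-14,0],[-33,-37,-14,0],[-33,-37,-14,0],[-26,-30,-10,0],[-26,-30,-10,0],[-26,-30,-10,0]]]'
python3 -c "
from h import *
print(observe()['qpos'].round(3))"
```

```text
time: 5.7
tool_pos: [0.24, -0.1284, 0.262]
tool_rot: [2.977, -0.142, 0.38]
contact_force: [-0.9, 0.2, 0.7]
opening: 0.0918
[-0.877 -0.347  2.132  0.09   1.157  0.297]
```

```bash
python3 -m inch '[[[-20,-22,-20,0],[-20,-22,-20,0],[-10,-11,-30,0],[-10,-11,-30,0]]]'
python3 -c "
from h import *
print(observe()['qpos'].round(3))"
```

```text
time: 6.2
tool_pos: [0.1438, -0.0792, 0.3413]
tool_rot: [2.976, -0.14, 0.383]
contact_force: [-0.8, -0.1, 0.4]
opening: 0.0917
[-1.434 -0.691  2.038  0.175  1.665 -0.206]
```

```bash
cat > kin.py <<'E'
import numpy as np
from scipy.optimize import least_squares
# q(j1,j2,j3,j5) -> tcp
D=[([-1.349,.3427,1.525,1.2754],[.1887,-.4895,.2260]),([-.578,1.057,.037,1.932],[.7441,-.3896,.2883]),([-.577,1.096,.037,1.793],[.784,-.4116,.2626]),
([-.595,.653,1.001,1.272],[.6683,-.3505,.2361]),([-.877,-.347,2.132,1.157],[.24,-.1284,.262]),([-1.434,-.691,2.038,1.665],[.1438,-.0792,.3413])]
def rz(q,p):
    h,L1,L2,o,L3,d=p; a=q[1]; b=a+q[2]; c=b+q[3]
    return L1*np.sin(a)+L2*np.sin(b)+o*np.cos(b)+L3*np.sin(c), h+L1*np.cos(a)+L2*np.cos(b)-o*np.sin(b)+L3*np.cos(c)
def res(p):
    e=[]
    for q,t in D:
        r,z=rz(q,p); e+=[np.sqrt(r*r+p[5]**2)-np.hypot(t[0],t[1]),z-t[2]]
    return e
s=least_squares(res,[.3,.4,.4,0,.2,.077]); P=s.x
if __name__=="__main__":
    print(P.round(3),np.abs(s.fun).max())
    for phi in (3.012,3.14159):
      for z in (.05,.1,.15,.2,.25,.3,.35):
        out=[]
        for r in (.15,.2,.25,.3,.35,.4,.45):
            best=None
            for g in ([0,2],[-.5,2.3],[.5,1.]):
                f=least_squares(lambda x:np.array(rz([0,x[0],x[1],phi-x[0]-x[1]],P))-[r,z],g,bounds=([-.77,.04],[2.02,2.7]))
                if best is None or f.cost<best.cost: best=f
            x=best.x; out.append("%.2f/%.2f/%.2f%s"%(x[0],x[1],phi-x.sum(),"" if best.cost<1e-8 else "!"))
        print(phi,z,out)
E
python3 kin.py
```

```text
[0.227 0.503 0.374 0.057 0.309 0.129] 0.005009913342290229
3.012 0.05 ['0.05/2.70/0.26!', '0.15/2.61/0.25', '0.21/2.50/0.31', '0.27/2.38/0.37', '0.32/2.26/0.43', '0.38/2.14/0.49', '0.44/2.01/0.56']
3.012 0.1 ['-0.20/2.60/0.62', '-0.08/2.52/0.57', '0.03/2.42/0.57', '0.12/2.31/0.58', '0.20/2.20/0.61', '0.27/2.08/0.65', '0.35/1.96/0.70']
3.012 0.15 ['-0.37/2.48/0.91', '-0.23/2.41/0.83', '-0.11/2.33/0.79', '-0.00/2.23/0.78', '0.09/2.13/0.79', '0.18/2.02/0.81', '0.26/1.90/0.85']
3.012 0.2 ['-0.47/2.35/1.13', '-0.33/2.30/1.05', '-0.21/2.22/0.99', '-0.09/2.14/0.97', '0.01/2.04/0.96', '0.11/1.94/0.97', '0.20/1.83/0.99']
3.012 0.25 ['-0.53/2.23/1.31', '-0.40/2.18/1.23', '-0.27/2.12/1.17', '-0.16/2.04/1.13', '-0.05/1.95/1.12', '0.05/1.85/1.12', '0.14/1.74/1.13']
3.012 0.3 ['-0.56/2.10/1.46', '-0.43/2.06/1.38', '-0.31/2.00/1.33', '-0.20/1.93/1.29', '-0.10/1.84/1.26', '0.00/1.75/1.26', '0.10/1.64/1.27']
3.012 0.35 ['-0.56/1.97/1.60', '-0.45/1.93/1.53', '-0.34/1.88/1.47', '-0.23/1.81/1.43', '-0.12/1.73/1.41', '-0.02/1.64/1.40', '0.08/1.54/1.40']
3.14159 0.05 ['0.12/2.63/0.39', '0.18/2.52/0.44', '
[... 248 characters left out ...]
26/2.42/0.99', '-0.14/2.34/0.94', '-0.03/2.25/0.92', '0.07/2.15/0.93', '0.16/2.04/0.95', '0.24/1.92/0.98', '0.33/1.80/1.02']
3.14159 0.2 ['-0.36/2.30/1.20', '-0.23/2.23/1.14', '-0.12/2.15/1.11', '-0.01/2.06/1.10', '0.08/1.96/1.10', '0.18/1.84/1.12', '0.26/1.73/1.15']
3.14159 0.25 ['-0.42/2.19/1.38', '-0.30/2.12/1.32', '-0.18/2.05/1.28', '-0.08/1.96/1.26', '0.02/1.86/1.25', '0.12/1.76/1.26', '0.21/1.64/1.29']
3.14159 0.3 ['-0.46/2.06/1.54', '-0.34/2.01/1.47', '-0.23/1.94/1.43', '-0.12/1.86/1.41', '-0.02/1.76/1.40', '0.08/1.66/1.40', '0.18/1.55/1.42']
3.14159 0.35 ['-0.47/1.94/1.68', '-0.36/1.88/1.62', '-0.25/1.82/1.57', '-0.15/1.74/1.55', '-0.04/1.65/1.53', '0.06/1.55/1.53', '0.15/1.44/1.55']
```

The model shows the low inner region runs into joint 5's lower limit, which should push the tilt back. I'll go low and close in with joint 1 near -30°.

```bash
cat >> h.py <<'E'
def go(target,yaw=None):
    s=observe(); M=R.from_euler('xyz',s["tool_rot"]).as_matrix(); t=np.arctan2(M[1,0],M[0,0])
    print("tilt deg",np.degrees(np.arccos(-M[2,2])).round(1),"az",np.degrees(np.arctan2(M[1,2],M[0,2])).round(0),"shift mm",(M.T@(np.array(target)-s["tool_pos"])*1000).round(0),"turn",None if yaw is None else round(t-yaw,3),"q",s["qpos"].round(2))
E
python3 -c "
from h import *
go([.25,.01,.10])"
```

```text
tilt deg 12.4 az -28.0 shift mm [ 97. -85. 247.] turn None q [-1.43 -0.69  2.04  0.18  1.66 -0.21]
```

```bash
python3 -m inch '[[[19,-17,20,0],[19,-17,30,0],[19,-17,40,0],[20,-17,52,0],[20,-17,52,0],[0,0,45,0]]]'
python3 -c "
from h import *
go([.24,.0,.03])"
```

```text
time: 6.95
tool_pos: [0.2321, -0.0097, 0.1363]
tool_rot: [2.983, -0.14, 0.383]
contact_force: [-0.5, -0.4, -0.7]
opening: 0.0919
tilt deg 12.1 az -27.0 shift mm [ -4. -23. 105.] turn None q [-0.34 -0.23  2.46 -0.04  0.71  0.89]
```

```bash
python3 -m inch '[[[-2,-5,30,0],[-2,-5,25,0],[-4,-5,20,0],[-8,-5,15,0]]]'
python3 -c "
from h import *
go([.24,.0,.03])"
```

```text
time: 7.45
tool_pos: [0.2259, -0.0068, 0.0576]
tool_rot: [2.992, -0.127, 0.372]
contact_force: [0.4, -0.9, -0.1]
opening: 0.0917
tilt deg 11.2 az -29.0 shift mm [12. -6. 29.] turn None q [-0.32  0.05  2.62 -0.12  0.28  1.  ]
```

```bash
python3 -m inch '[[[-20,-22,12,0],[-20,-22,12,0],[-20,-22,12,0]]]'
python3 -c "
from h import *
go([.24,.0,.03])"
```

```text
time: 7.82
tool_pos: [0.1748, 0.0389, 0.0513]
tool_rot: [2.994, -0.108, 0.365]
contact_force: [-0.4, 0.8, -0.3]
opening: 0.0912
tilt deg 10.5 az -33.0 shift mm [44. 55. 35.] turn None q [-0.05  0.02  2.7  -0.34  0.28  1.48]
```

```bash
python3 -m inch '[[[22,28,4,0],[22,28,8,0],[0,0,30,0],[0,0,30,0],[0,0,30,0]]]'
python3 -c "
from h import *
go([.24,.0,.03])"
```

```text
time: 8.45
tool_pos: [0.2629, 0.0006, 0.0301]
tool_rot: [3.01, -0.055, 0.361]
contact_force: [0.3, -0.0, -0.2]
opening: 0.0919
tilt deg 8.2 az -47.0 shift mm [-22.  -7.  -2.] turn None q [-0.19  0.24  2.51 -0.3   0.28  1.31]
```

```bash
python3 -m inch '[[[-25,35,-10,0],[-25,35,-10,0]]]'
python3 -c "
from h import *
go([.24,-.06,.03])"
```

```text
time: 8.7
tool_pos: [0.2405, -0.074, 0.0543]
tool_rot: [3.009, -0.053, 0.365]
contact_force: [0.5, 0.0, 0.0]
opening: 0.0919
tilt deg 8.2 az -47.0 shift mm [  3. -16.  23.] turn None q [-0.56  0.12  2.53 -0.11  0.36  0.75]
```

```bash
python3 -m inch '[[[-12,5,20,0],[-10,-10,18,0],[-10,-10,18,0],[-10,-10,18,0]]]'
python3 -c "
from h import *
go([.24,-.06,.03])"
```

```text
time: 9.2
tool_pos: [0.2086, -0.0713, 0.0352]
tool_rot: [3.042, -0.021, 0.359]
contact_force: [0.3, 0.1, 0.5]
opening: 0.0917
tilt deg 5.8 az -57.0 shift mm [33. -0.  6.] turn None q [-0.63  0.17  2.6  -0.13  0.28  0.71]
```

```bash
python3 -m inch '[[[-22,22,10,0],[-12,0,18,0],[-10,-10,18,0],[-10,-10,18,0]]]'
python3 -c "
from h import *
go([.24,-.06,.03])"
```

```text
time: 9.7
tool_pos: [0.1713, -0.0998, 0.0318]
tool_rot: [3.078, -0.001, 0.357]
contact_force: [0.3, 0.8, 0.2]
opening: 0.0918
tilt deg 3.6 az -68.0 shift mm [ 78. -13.   1.] turn None q [-0.89  0.16  2.64 -0.07  0.28  0.39]
```

```bash
python3 -m inch '[[[-20,24,8,0],[-12,5,16,0],[-6,-8,20,0],[-6,-8,20,0],[-5,-8,20,0]]]'
python3 -c "
from h import *
go([.24,-.06,.03])"
```

```text
time: 10.32
tool_pos: [0.1414, -0.1354, 0.0228]
tool_rot: [3.125, 0.009, 0.356]
contact_force: [0.4, -0.5, -0.6]
opening: 0.0916
tilt deg 1.1 az -98.0 shift mm [119. -36.  -9.] turn None q [-1.15  0.22  2.63 -0.04  0.28  0.1 ]
```

The tool is upright again to within 1.1°. Next I'll hover above the stray, turning towards the placing yaw on the way.

```bash
python3 -c "
from h import *
go([.56,-.30,.20],-.995); c=read_camera('wrist'); print(np.array(c['T_tool_cam']).round(3))"
```

```text
tilt deg 1.1 az -98.0 shift mm [ 333.  303. -175.] turn 1.351 q [-1.15  0.22  2.63 -0.04  0.28  0.1 ]
[[-0.001 -0.965 -0.264  0.072]
 [ 1.    -0.001 -0.     0.001]
 [-0.    -0.264  0.965 -0.158]
 [ 0.     0.     0.     1.   ]]
```

```bash
python3 -m inch '[[[0,10,-50,0],[37,33,-30,0],[37,33,-30,0],[37,33,-25,0],[37,33,-20,0],[37,33,-10,0],[37,33,-10,0],[37,33,0,0],[37,33,0,0],[37,30,0,0]]]'
python3 -m inch '[[[0,0,0,0.17],[0,0,0,0.17],[0,0,0,0.17],[0,0,0,0.17],[0,0,0,0.17],[0,0,0,0.17],[0,0,0,0.17],[0,0,0,0.17]]]'
python3 - <<'E'
from h import *
c=cam("wrist"); cv2.imwrite("pics/w1.png",c["img"])
for l,z in [("stray",0),("bush",0),("tote_corner",.005)]:
    for d in place_of("wrist",l)[:3]: print(l,round(d["conf"],2),np.round(d["at"]),onplane(c,d["at"],z).round(4))
go([.57,-.298,.10],-.995)
E
```

```text
time: 11.62
tool_pos: [0.5612, -0.3016, 0.1935]
tool_rot: [3.124, 0.01, 0.355]
contact_force: [-0.3, -0.5, 0.0]
opening: 0.0915
time: 12.62
tool_pos: [0.5597, -0.301, 0.1935]
tool_rot: [3.128, -0.015, -1.01]
contact_force: [-0.1, -0.5, 0.0]
opening: 0.0916
stray 0.84 [180. 310.] [ 0.5683 -0.2976  0.    ]
bush 0.76 [256. 412.] [ 0.4288 -0.2841  0.    ]
tilt deg 1.2 az -100.0 shift mm [  1. -12.  94.] turn -0.006 q [-0.61  0.57  1.25 -0.02  1.32  1.97]
```

View pics/w1.png

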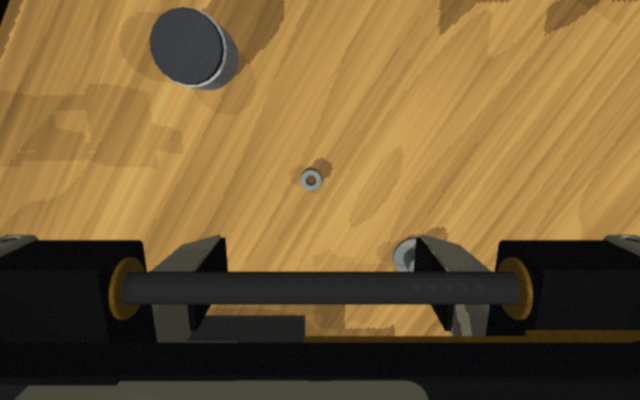

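The wrist picture shows the stray at (180,310), the bush partly hidden behind the right finger at (256,405), and the tin at (48,190). The finger path is clear, so I'll descend.

```bash
python3 -m inch '[[[1,-5,45,0],[1,-5,45,0],[0,-2,40,0],[0,0,30,0]]]' -0.2
python3 -c "
from h import *
go([.5683,-.2976,.004])"
```

```text
time: 13.32
tool_pos: [0.5701, -0.2996, 0.0319]
tool_rot: [3.127, -0.014, -1.001]
contact_force: [-0.2, -0.2, -0.4]
opening: 0.0575
tilt deg 1.1 az -103.0 shift mm [-3.  0. 28.] turn None q [-0.59  0.75  1.4  -0.02  0.99  1.99]
```

```bash
python3 -m inch '[[[-3,0,14,0],[0,0,12,0],[0,0,2,0]]]' && python3 -m inch '[[[0,0,0,0],[0,0,0,0],[0,0,0,0],[0,0,0,0]]]' 1 20
```

```text
time: 13.7
tool_pos: [0.5691, -0.2985, 0.0061]
tool_rot: [3.128, -0.016, -1.004]
contact_force: [-0.2, 0.5, -0.8]
opening: 0.0553
time: 14.2
tool_pos: [0.5691, -0.2986, 0.0065]
tool_rot: [3.129, -0.017, -1.005]
contact_force: [-0.4, 0.2, 2.6]
opening: 0.0208
```

```bash
python3 -m inch '[[[0,0,-40,0],[0,0,-60,0],[0,0,-60,0],[-42,-11,-40,0],[-42,-11,-40,0],[-50,-13,-20,0],[-50,-13,-10,0],[-50,-14,0,0],[-50,-14,0,0],[-50,-13,0,0]]]'
python3 - <<'E'
from h import *
c=cam("wrist"); cv2.imwrite("pics/w2.png",c["img"]); print(observe()["opening"])
for l,z in [("collar_1",.005),("tote_corner",.005),("tote_handle",.107),("tote",0)]:
    for d in place_of("wrist",l)[:4]: print(l,round(d["conf"],2),np.round(d["at"]),onplane(c,d["at"],z).round(4))
go([.465,.032,.1])
E
```

```text
time: 15.45
tool_pos: [0.465, 0.0382, 0.2697]
tool_rot: [3.129, -0.016, -1.005]
contact_force: [0.5, 0.2, -0.8]
opening: 0.0209
0.02030786640404535
collar_1 0.87 [ 68. 357.] [ 0.4904 -0.0852  0.005 ]
collar_1 0.85 [ 78. 262.] [ 0.5761 -0.017   0.005 ]
collar_1 0.75 [ 50. 319.] [ 0.5371 -0.0783  0.005 ]
collar_1 0.66 [276.  40.] [0.6989 0.3506 0.005 ]
tote_corner 0.78 [202. 374.] [0.3841 0.0349 0.005 ]
tote_handle 0.8 [110. 320.] [ 0.502  -0.0216  0.107 ]
tote 0.84 [112. 317.] [ 0.5033 -0.0191  0.    ]
tilt deg 1.2 az -95.0 shift mm [  0.   1. 170.] turn None q [-0.07  0.2   1.59 -0.02  1.34  2.51]
```

View pics/w2.png

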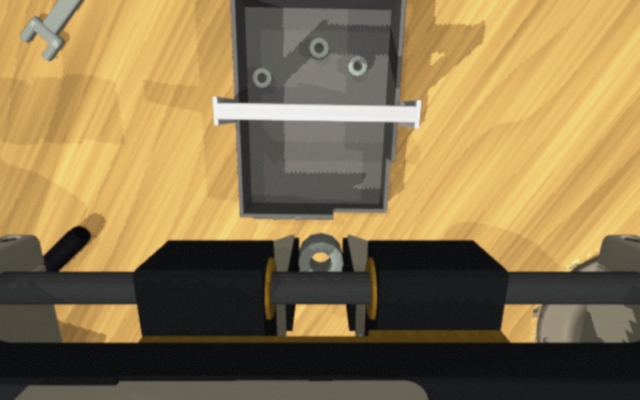

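The wrist picture shows the tote lined up with the tool to about 1°. The handle runs from (110,216) to (114,420), the three collars are at the top, and the low corner is at (202,374). The stray is held between the fingers. I'll lower it into the empty half.

```bash
python3 -c "
from h import *
go([.470,.032,.015],np.radians(-58.7))"
python3 -m inch '[[[3,-1,60,0.02],[3,-1,60,0],[2,0,60,0],[0,0,40,0],[0,0,20,0],[0,0,5,0]]]'
python3 -c "
from h import *
go([.470,.032,.015],np.radians(-58.7))"
```

```text
tilt deg 1.2 az -95.0 shift mm [  2.  -4. 255.] turn 0.02 q [-0.07  0.2   1.59 -0.02  1.34  2.51]
time: 16.45
tool_pos: [0.4707, 0.0245, 0.0233]
tool_rot: [3.127, -0.015, -1.027]
contact_force: [0.1, -0.2, -0.1]
opening: 0.0209
tilt deg 1.2 az -104.0 shift mm [-7. -3.  8.] turn -0.002 q [-0.1   0.53  1.9  -0.03  0.71  2.53]
```

```bash
python3 -m inch '[[[-6,-2,5,0],[0,0,3,0],[0,0,0,0]]]' && python3 -m inch '[[[0,0,0,0],[0,0,0,0],[0,0,0,0]]]' -0.3 && python3 -m inch '[[[0,0,-40,0],[0,0,-60,0],[0,0,-60,0],[0,0,-60,0],[0,0,-20,0]]]'
python3 - <<'E'
from h import *
c=cam("wrist"); cv2.imwrite("pics/w3.png",c["img"])
for l,z in [("collar_1",.005),("tote_corner",.005),("tote_handle",.107)]:
    for d in place_of("wrist",l)[:4]: print(l,round(d["conf"],2),np.round(d["at"]),onplane(c,d["at"],z).round(4))
go([.502,-.021,.2],.546)
E
```

```text
time: 16.82
tool_pos: [0.4699, 0.0319, 0.017]
tool_rot: [3.13, -0.017, -1.025]
contact_force: [-0.1, -0.6, -0.5]
opening: 0.0212
time: 17.2
tool_pos: [0.4697, 0.0319, 0.0167]
tool_rot: [3.129, -0.017, -1.025]
contact_force: [0.0, -0.1, -0.1]
opening: 0.0467
time: 17.82
tool_pos: [0.4714, 0.0368, 0.2606]
tool_rot: [3.134, -0.02, -1.025]
contact_force: [-0.1, -0.2, -0.5]
opening: 0.0595
collar_1 0.73 [ 83. 261.] [ 0.5806 -0.0153  0.005 ]
collar_1 0.57 [ 55. 322.] [ 0.5374 -0.0763  0.005 ]
tote_corner 0.75 [207. 386.] [0.3791 0.0317 0.005 ]
tote_handle 0.88 [116. 322.] [ 0.5039 -0.0205  0.107 ]
tilt deg 1.2 az -99.0 shift mm [65.  2. 57.] turn -1.571 q [-0.07  0.22  1.61 -0.02  1.31  2.53]
```

View pics/w3.png

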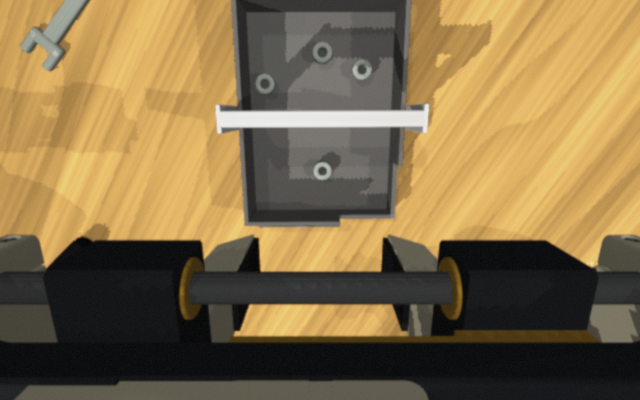

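The picture shows all four collars in the tote, with the placed one at (170,322). The handle bar runs level at row 118, centred on column 322. Now I'll move over the handle and turn for the grip.

```bash
python3 -m inch '[[[32,1,0,0],[33,1,0,0],[0,0,0,-0.175],[0,0,0,-0.175],[0,0,0,-0.175],[0,0,0,-0.175],[0,0,0,-0.175],[0,0,0,-0.175],[0,0,0,-0.175],[0,0,0,-0.175]]]'
python3 -m inch '[[[0,0,0,-0.171],[0,0,0,0]]]'
python3 - <<'E'
from h import *
c=cam("wrist"); cv2.imwrite("pics/w4.png",c["img"])
for d in place_of("wrist","tote_handle")[:3]: print(round(d["conf"],2),np.round(d["at"]),onplane(c,d["at"],.107).round(4))
go([.503,-.020,.088],.546)
E
```

```text
time: 19.27
tool_pos: [0.5013, -0.0197, 0.2553]
tool_rot: [3.126, 0.014, 0.381]
contact_force: [-0.2, -0.1, 0.5]
opening: 0.0597
time: 19.52
tool_pos: [0.5015, -0.0197, 0.2557]
tool_rot: [3.128, 0.016, 0.544]
contact_force: [-0.1, -0.4, -0.5]
opening: 0.0596
0.69 [183. 322.] [ 0.506  -0.0223  0.107 ]
tilt deg 1.2 az -103.0 shift mm [  3.  -2. 168.] turn -0.004 q [-0.18  0.28  1.53 -0.02  1.33  0.85]
```

View pics/w4.png

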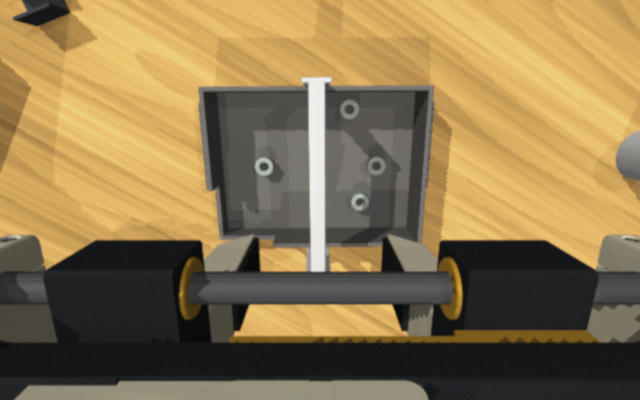

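The bar is at column 317 and runs straight down the picture, so I can descend and grip it.

```bash
python3 -m inch '[[[1,-1,50,0],[1,-1,50,0],[1,0,40,0],[0,0,20,0],[0,0,8,0],[0,0,0,0]]]' 
python3 -m inch '[[[0,0,0,0],[0,0,0,0],[0,0,0,0],[0,0,0,0],[0,0,0,0]]]' 1 55
```

```text
time: 20.38
tool_pos: [0.5033, -0.02, 0.0894]
tool_rot: [3.126, 0.013, 0.545]
contact_force: [-0.2, -0.5, 0.2]
opening: 0.0597
time: 21.0
tool_pos: [0.5031, -0.0197, 0.0896]
tool_rot: [3.126, 0.013, 0.546]
contact_force: [-1.9, 2.7, 3.0]
opening: 0.0144
```

```bash
python3 -m inch '[[[0,0,-10,0],[0,0,-30,0],[0,0,-40,0],[0,0,-40,0],[0,0,-40,0],[0,0,-40,0],[0,0,-40,0],[0,0,-40,0],[0,0,-30,0],[0,0,-10,0]]]' 
python3 -m inch '[[[5,15,0,0],[10,35,0,0],[10,35,0,0],[10,35,0,0],[10,35,0,0],[10,35,0,0],[10,35,0,0],[5,20,0,0],[0,0,0,0]]]'
python3 -c "
from h import *
go([.7,-.2,.42])
for n in ['scene','side']: cv2.imwrite(f'pics/{n}5.png',read_camera(n)['img'])"
```

```text
time: 22.25
tool_pos: [0.5042, -0.0133, 0.4109]
tool_rot: [3.124, 0.011, 0.546]
contact_force: [0.0, 0.9, -6.5]
opening: 0.0138
time: 23.38
tool_pos: [0.6925, -0.1888, 0.4069]
tool_rot: [3.13, 0.017, 0.544]
contact_force: [0.5, 0.4, -6.8]
opening: 0.0137
tilt deg 1.2 az -116.0 shift mm [  0.  14. -13.] turn None q [-0.36  0.8   0.25 -0.02  2.09  0.65]
```

View pics/scene5.png

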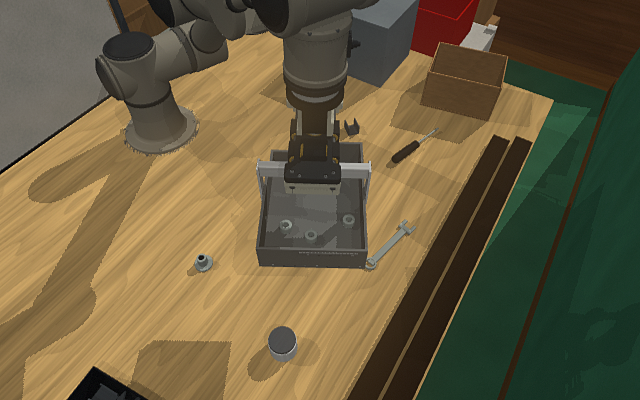

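The tote hangs from the gripper well above the bench, with the collars in place and the other things untouched. Now I'll push outwards towards azimuth -23° to tilt it.

```bash
python3 -m inch '[[[22,31,0,0],[22,31,0,0],[22,31,-8,0],[22,31,-8,0],[22,31,-8,0],[22,31,-8,0]]]'
python3 -c "
from h import *
go([.7,-.2,.42])"
python3 -m inch '[[[22,31,-8,0],[22,31,-8,0],[22,31,-8,0],[22,31,-8,0],[22,31,-8,0],[22,31,-8,0]]]'
python3 -c "
from h import *
go([.7,-.2,.42])"
```

```text
time: 24.22
tool_pos: [0.7654, -0.2373, 0.3679]
tool_rot: [3.032, -0.07, 0.551]
contact_force: [0.5, 0.2, -5.3]
opening: 0.0135
tilt deg 7.4 az -26.0 shift mm [-32. -60. -61.] turn None q [-0.39  0.96  0.04 -0.01  2.02  0.63]
time: 24.98
tool_pos: [0.8111, -0.2738, 0.3626]
tool_rot: [2.918, -0.164, 0.567]
contact_force: [-0.5, -0.2, -5.2]
opening: 0.0138
tilt deg 15.8 az -22.0 shift mm [ -44. -104.  -91.] turn None q [-0.42  0.98  0.04  0.01  1.85  0.61]
```

```bash
python3 -m inch '[[[22,31,-8,0],[22,31,-8,0],[22,31,-8,0],[22,31,-8,0],[22,31,-8,0],[22,31,-8,0],[22,31,-8,0],[22,31,-8,0],[22,31,-8,0],[22,31,-8,0]]]'
python3 -c "
from h import *
go([.7,-.2,.42])"
```

```text
time: 26.22
tool_pos: [0.8572, -0.3152, 0.4232]
tool_rot: [2.707, -0.316, 0.62]
contact_force: [0.0, 0.2, -5.2]
opening: 0.0137
tilt deg 30.5 az -21.0 shift mm [ -59. -161.  -92.] turn None q [-0.45  0.94  0.04  0.05  1.64  0.58]
```

```bash
python3 -m inch '[[[0,0,0,0],[0,0,0,0],[0,0,0,0],[0,0,0,0],[0,0,0,0],[0,0,0,0]]]'
python3 - <<'E'
from h import *
s=observe(); M=R.from_euler('xyz',s["tool_rot"]).as_matrix(); g=M.T@[0,0,-1]; print("down in tote",np.round([g[1],g[0],-g[2]],3),"dir err",np.degrees(np.arctan2(g[0],g[1])-np.arctan2(-80,-110)).round(1))
a=cam("wrist")["img"]; b=cam("side")
cv2.imwrite("pics/w6.png",np.vstack([a[:300],cv2.resize(b["img"][60:260,250:520],(640,300))]))
for n in("wrist","side"):
  for l in ("collar_1","tote_corner"):
    print(n,l,[(round(d["conf"],2),np.round(d["at"]).tolist()) for d in place_of(n,l)[:4]])
E
```

```text
time: 26.98
tool_pos: [0.8571, -0.3149, 0.4227]
tool_rot: [2.708, -0.316, 0.62]
contact_force: [0.4, 0.6, -6.5]
opening: 0.0141
down in tote [-0.4   -0.31  -0.863] dir err 1.8
wrist collar_1 []
wrist tote_corner []
side collar_1 [(0.63, [62.0, 279.0]), (0.53, [62.0, 282.0]), (0.41, [66.0, 284.0]), (0.17, [38.0, 262.0])]
side tote_corner [(0.72, [69.0, 290.0])]
```

View pics/w6.png

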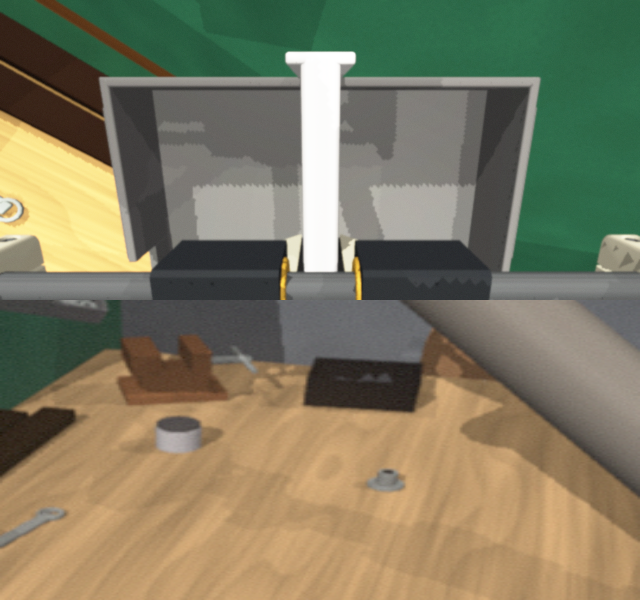

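The wrist view shows the visible far half of the tote empty, so the collars have slid towards the corner behind the gripper. The side crop missed the tote. I'll bring it gently back over the bench, keeping the tilt, and look again.

```bash
python3 -m inch '[[[-3,-8,-4,0],[-6,-18,-10,0],[-8,-20,-12,0],[-8,-20,-12,0],[-8,-20,-12,0],[-8,-20,-12,0],[-6,-18,-10,0],[-3,-8,-4,0],[0,0,0,0],[0,0,0,0]]]'
python3 -m inch '[[[0,0,0,0],[0,0,0,0],[0,0,0,0],[0,0,0,0],[0,0,0,0],[0,0,0,0]]]'
python3 - <<'E'
from h import *
s=observe(); M=R.from_euler('xyz',s["tool_rot"]).as_matrix(); g=M.T@[0,0,-1]; print("down in tote",np.round([g[1],g[0],-g[2]],3), "tilt",np.degrees(np.arccos(-M[2,2])))
P=s["tool_pos"]+M@[0,0,-.0188]
b=cam("side")
T=np.c_[M[:,1],M[:,0],-M[:,2]]
k=proj(b,P+T@[-.11,-.08,-.102]); print("corner predicted",np.round(k))
for l in ("collar_1","tote_corner"): print(l,[(round(d["conf"],2),np.round(d["at"]).tolist()) for d in place_of("side",l)[:5]])
r,c=[int(v) for v in k]; r0=max(0,r-60); c0=max(0,c-80)
cv2.imwrite("pics/s7.png",cv2.resize(b["img"][r0:r0+110,c0:c0+150],None,fx=5,fy=5,interpolation=cv2.INTER_CUBIC)); print(r0,c0)
E
```

```text
time: 28.52
tool_pos: [0.7273, -0.222, 0.4198]
tool_rot: [2.708, -0.316, 0.619]
contact_force: [0.9, 0.5, -5.7]
opening: 0.0134
time: 29.28
tool_pos: [0.7269, -0.2215, 0.4201]
tool_rot: [2.708, -0.316, 0.62]
contact_force: [-0.3, -0.4, -6.4]
opening: 0.0135
down in tote [-0.4   -0.31  -0.863] tilt 30.400116290165908
corner predicted [ 92. 325.]
collar_1 [(0.63, [76.0, 319.0]), (0.51, [83.0, 312.0])]
tote_corner [(0.64, [90.0, 325.0])]
31 244
```

View pics/s7.png

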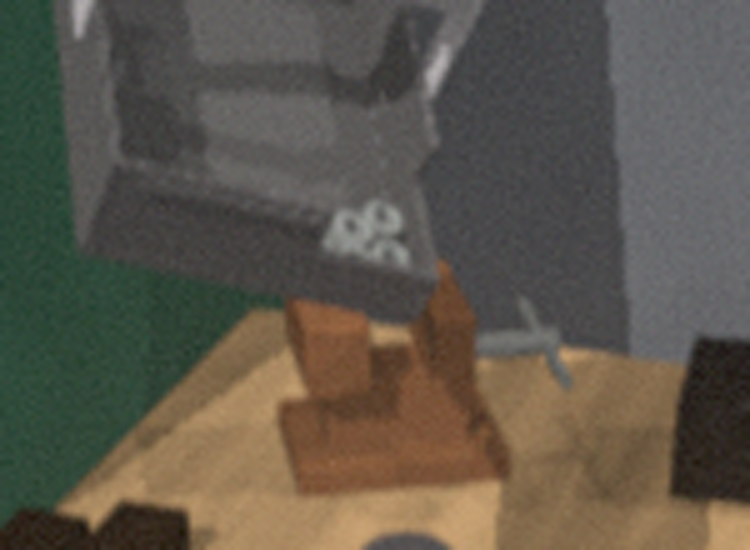

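The enlarged side view shows the four collars bunched at about (215–250, 345–390) in the low-walled corner. The corner sits where the gripper pose predicts it, so the tote hasn't slipped. Everything is at rest, so I'm handing in.

```bash
python3 - <<'E'
from h import *
b=cam("scene")
for l in ("bush","clip","tin"): print(l,[(round(d["conf"],2),onplane(b,d["at"],0).round(3)) for d in place_of("scene",l)[:1]])
s=observe(); print(s["time"],s["contact_force"].round(1),s["opening"]); print(hand_in())
E
```

```text
bush [(0.56, array([ 0.43, -0.29,  0.  ]))]
clip [(0.5, array([ 0.501,  0.316, -0.   ]))]
tin [(0.61, array([ 0.715, -0.345,  0.   ]))]
29.625 [ 0.3 -0.8 -5.1] 0.01356568932014387
the job is handed in; nothing more can be done
None
```

I put the stray collar into the tote, lifted the tote by its handle, tilted it towards the low-walled corner and handed the job in at 29.6 s. The move commands can't tilt the tool, so I got the tilt by pushing the arm past its outer reach limit. I then brought the tote back over the bench with the tilt kept.

**What my last checks showed:**
- **Tilt:** 30.4°, within about 2° of straight towards the corner. The gripper tip was about 0.42 m above the bench and the arm was still.
- **Grip:** the handle hadn't slipped. The corner showed within about 2 pixels of where the gripper pose puts it.
- **Collars:** the enlarged side view shows four rings bunched in the corner. The picture is coarse and the detector picked out only two of them, so the count of four is by eye.
- **Other things:** the bush, clip and tin are where they started, within the cameras' error (the clip read 9 mm off). I didn't re-measure the wrench or screwdriver at the end, but nothing went near them.

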